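Free and lift off the gear case's twist-lock cap

ROBOT

A 6-joint arm with a two-finger parallel gripper is mounted at the origin on a cart in front of the work surface, level with it; the furniture and walls round the work are solid. World frame = base frame: x ahead of the robot, y to its left, z up, the work surface at z = 0. Lengths are in m, angles in rad, forces in N, time in s.
With the tool pointing down it reaches from about 0.375 to 0.975 m from the base axis. Payload 3.8 kg.
Tool frame: the origin (TCP) lies midway between the tips of the shut fingers; the grasp point (between the pads) lies 19 mm behind it; z points along the fingers, y is the line along which they close (so a half turn about z gives the same grasp; the last joint's range is limited). The gripper opens to 88 mm and grips with 3 to 60 N. Pads are 18 mm wide; open, the fingers measure 123 mm over their backs; the gripper's body (75 mm by 187 mm) begins 45 mm behind the grasp point.
Start: joints at [-1.217, 0.264, 1.604, -0, 1.274, -0.037], TCP at [0.257, -0.624, 0.239] pointing down, gripper open.
Joint ranges: [-2.63, 2.63], [-0.94, 2.18], [0.31, 2.57], [-1.31, 4.45], [0, 2.66], [-2.55, 2.55]. Speed limits (rad/s): [2.57, 2.57, 3.14, 3.14, 3.14, 3.14].

INTERFACE

Orientations are given as a rotation vector (axis times angle).
In Python, from cell import manip, inverse_kinematics, cams, order gives the robot as it stands. Calls block until the motion is done:
- manip.move_pose(position, orientation): joint-space move of the TCP to a pose.
- manip.move_linear(position, rate=0.15, rot=None): straight line of the TCP; rot=None keeps the orientation; rate is the mean speed in m/s.
- manip.set_joints(angles): joint-space move.
- manip.set_gripper(opening, force=None): finger opening in m; force is the grip in N (None keeps the last); returns when the fingers have stopped.
- manip.dwell(seconds).
- inverse_kinematics(position, orientation): joint angles nearest the present ones, or None.
- manip.state(): the state.
- cams.capture(name): name is "scene" or "top" or "wrist"; returns a dict with "image" (384x512x3 uint8, blue, green, red), "z_map" (384x512 float32, m along the optical axis (not along the pixel's ray), 0 where there is no reading), "intrinsics" (3x3 intrinsics, pixels), "k1" (the pictures are not rectified: a ray, as slopes to the right and down, at radius r is drawn at 1 + k1 r^2 times it, then the intrinsics apply), "position" and "orientation" of the camera in the world; the wrist camera has in their place "T_tool_cam" (4x4, takes a point from camera to tool coordinates, whose origin is the TCP and whose axes are the flange's). Camera axes: x right, y down, z forward; pixel columns grow to the right and rows downward; lengths in m; the calibration is good to about 2 mm. A picture is of the moment at which its call begins: read the wrist's pose just before it.
A pose or a line that the arm cannot do raises manip.IKError and nothing moves.
- order.close_job(): hands the job in; it is judged then, once.
The state is a dict: "clock": time; "joint_pos": joint angles; "joint_velocities": joint speeds; "tau": joint torques, N m; "tool_pos": TCP position; "tcp_rot": TCP orientation; "contact_force": force on the tool from outside, world axes, zero at the start; "moment": the same for the moment, N m; "gripper_width": finger opening in m; "grasp_force": force on a finger pad.
Only numpy, scipy, OpenCV 4.12 (cv2) and the standard library are available. Lean on these libraries where they do the work, as an engineer would, in place of code of your own. Each camera call takes 0.05 s, during which the arm holds its last target. There are 200 camera calls.

TASK

The traverser's spare gear case is to be greased: take the small mallet by its handle, knock the red sprung lock pin fully down with the mallet's head (never with the fingers), and stand the mallet back on the worktop on its head. Then loosen the black-handled twist-lock cap; nobody remembers which way it unlocks, so try one way, and if it soon comes up against a stop turn it the other way, until it lifts off. Finish while holding the cap still and upright above the gear case, well clear of it (more than 5 cm above its seat); leave the other things where they are.

Things in the scene. Friction and masses are not known exactly. Their poses are not given: they have to be found in the camera images.
- gear_case: green round gear case, 92 mm across and 50 mm high, bolted down, on a 134 x 96 mm foot plate, with a brass gear on its local -x side and a boss for the lock pin on its local +x side; origin at the centre of the round housing's underside, z up. The cap's seat (top rim) is at local z = 50 mm. It never moves during the job.
- cap: the gear case's cap, 0.15 kg: aluminium disc 68 mm across, 7 mm thick, with a black grip bar on top; origin at the centre of the disc's underside, z up, 50 mm above the worktop when seated. With the pin down it turns one way only 4 to 16 degrees (play and give) to a firm stop, the other way to a hard stop near 60 degrees; which way is which changes from start to start and cannot be seen.
- cap_bar (a point): centre of the cap's straight grip bar, 24 mm above the cap's origin; the bar is 46 mm long along the cap's local x, 22 mm wide along local y and 34 mm high (7 to 41 mm above the cap's origin).
- cap_notch (a point): notch between two ears on the cap's local +x edge, 40 mm from its axis; the lock pin's steel tab stands in it until the pin is down, and till then the cap turns only about 3 degrees.
- cap_crossbar (a point): middle of the hidden bayonet crossbar under the cap (48 x 8 x 6 mm, along local x, lowest point 14 mm below the cap's origin). The cap lifts straight out when turned the free way by 42 degrees up to its stop near 60; before that it has only 2 mm of play upward and 1.5 mm sideways. It turns with hardly any resistance.
- lock_pin (a joint): how far the lock pin has been knocked down, m: 0 up (locking the cap) to 0.014 fully down; it takes about 5 to 8 N, and it stays down where it is left.
- pin_top (a point): centre of the top face of the lock pin's red round head (18 mm across), 62 mm from the gear case's axis along the case's local +x; 80 mm above the worktop when up, 66 mm when fully down.
- mallet: small round mallet standing upright on its head: black rubber head 40 mm across and 42 mm high, straight wooden handle 20 mm across from 54 to 108 mm above the worktop with a 25 mm knob above it (top 118 mm); 0.25 kg; origin at the centre of the head's flat striking face (its underside), z along the handle.
- oil_bottle: bystander: upright dropper bottle with red spout, 25 mm across, 85 mm high; origin at the centre of its underside.
- glue_bottle: bystander: upright white bottle with blue cap, 32 mm across, 83 mm high; origin at the centre of its underside.
- screw_tin: bystander: low round tin, 54 mm across, 21 mm high; origin at the centre of its underside.
- track_rubber: bystander: brown rubber block 23 x 52 x 13 mm; origin at the centre of its underside.
- pliers: bystander: blue-handled pliers lying flat, 44 x 136 x 11 mm; origin at the centre of its underside.

How it is judged:
By the outcome, as a careful person would: the job done as asked, in the order asked, and still so for the second after the job is handed in, while the arm keeps its last pose, push and grip.
It also fails if it takes over 72 s, if anything falls off the work surface, if the arm or the gripper's body presses on something with over 40 N, if the wrist force passes 120 N, or if a joint passes its speed limit or range.

## Working session

There is one attempt and no reset: what is moved stays moved. The work goes in short steps, each a Python script; the robot and the scene stay as the last script left them, time stands still between calls to the robot, and variables do not carry over. Pictures are saved under pics/ and viewed, at most 10 in all, crops included, and the job is handed in when it is done.

```bash
ls; mkdir -p pics; cat > h.py <<'E'
import numpy as np, cv2
from scipy.spatial.transform import Rotation as R
from cell import manip, inverse_kinematics, cams, order
def campose(c, st=None):
    if "T_tool_cam" in c:
        T=np.eye(4); T[:3,:3]=R.from_rotvec(st["tcp_rot"]).as_matrix(); T[:3,3]=st["tool_pos"]
        return T@np.array(c["T_tool_cam"])
    T=np.eye(4); o=np.array(c["orientation"]); T[:3,:3]=o if o.shape==(3,3) else R.from_rotvec(o).as_matrix(); T[:3,3]=c["position"]; return T
def snap(name, f):
    st=manip.state(); c=cams.capture(name); T=campose(c,st)
    np.savez(f"pics/{f}.npz",z=c["z_map"],K=c["intrinsics"],k1=c["k1"],T=T,im=c["image"])
    cv2.imwrite(f"pics/{f}.png",c["image"]); return c
def rays(d,uv):
    K=d["K"]; k=float(d["k1"]); D=np.array([k,0,0,0,0])
    return cv2.undistortPoints(np.array(uv,float).reshape(-1,1,2),K,D).reshape(-1,2)
def at_z(f,uv,z):
    d=np.load(f"pics/{f}.npz"); n=rays(d,uv); T=d["T"]
    v=np.c_[n,np.ones(len(n))]@T[:3,:3].T; return T[:3,3]+v*((z-T[2,3])/v[:,2])[:,None]
def cloud(f):
    d=np.load(f"pics/{f}.npz"); z=d["z"]; h,w=z.shape
    vv,uu=np.mgrid[:h,:w]; n=rays(d,np.c_[uu.ravel(),vv.ravel()])
    P=np.c_[n,np.ones(len(n))]*z.reshape(-1,1); T=d["T"]
    P=P@T[:3,:3].T+T[:3,3]; P[z.ravel()==0]=np.nan; return P.reshape(h,w,3)
def down(yaw): # tool z down, tool y axis at angle yaw+90 ; x axis at yaw
    return (R.from_euler('z',yaw)*R.from_rotvec([np.pi,0,0])).as_rotvec()
E
python3 - <<'E'
from h import *
c=snap("scene","s0"); print(c["position"],c["orientation"],c["k1"])
c=snap("top","t0"); print(c["position"],c["orientation"],c["k1"],c["intrinsics"])
s=manip.state(); print(s)
a=cv2.imread("pics/s0.png"); b=cv2.imread("pics/t0.png")
cv2.imwrite("pics/t0b.png",cv2.resize(b,(768,576),interpolation=cv2.INTER_CUBIC))
E
```

```text
pics
[-0.04761939 -1.02166279  1.0320234 ] [-2.22640953  0.54597485 -0.23873971] -0.009034241091236616
[ 0.30535333 -0.02583456  1.06060533] [-2.12848492  2.14186675 -0.17475866] -0.08256251401742766 [[351.46235978   0.         255.30343251]
 [  0.         351.46235978 188.88324746]
 [  0.           0.           1.        ]]
{'clock': 0.1, 'joint_pos': array([-1.21688919e+00,  2.64655823e-01,  1.60520233e+00,  1.94661149e-05,
        1.27373158e+00, -3.68821905e-02]), 'joint_velocities': array([-0.00064214, -0.00276039, -0.0020888 ,  0.00086611,  0.00095764,
       -0.00119513]), 'tau': array([ 3.05771391e-04, -5.03619003e+01, -3.58071506e+01,  7.31151598e-02,
        2.33401236e-02, -4.23265988e-05]), 'tool_pos': array([ 0.25691452, -0.62350739,  0.23754631]), 'tcp_rot': array([-3.07987598e+00, -6.09559593e-01,  4.66018476e-04]), 'contact_force': array([ 0.28976744,  0.19128345, -0.53147878]), 'moment': array([-0.02322074,  0.02632453, -0.03091179]), 'grasp_force': 0.0, 'gripper_width': 0.088448542221062}
```

View pics/t0b.png

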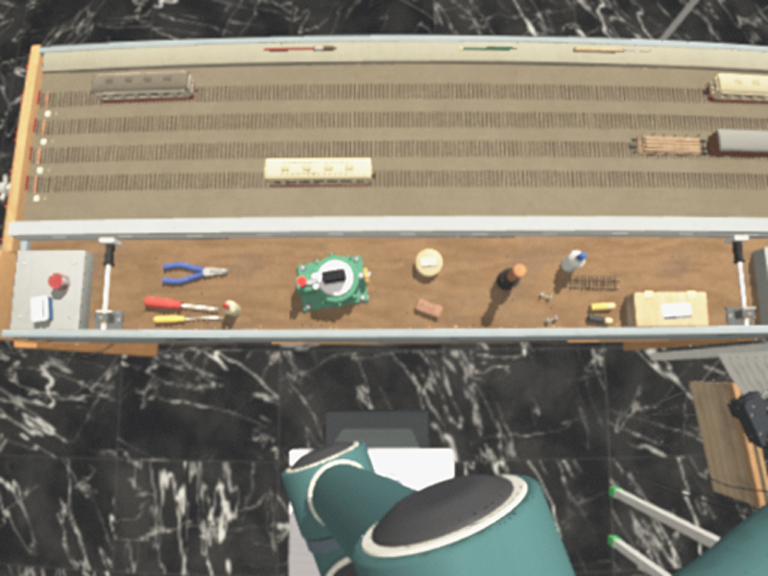

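View pics/s0.png

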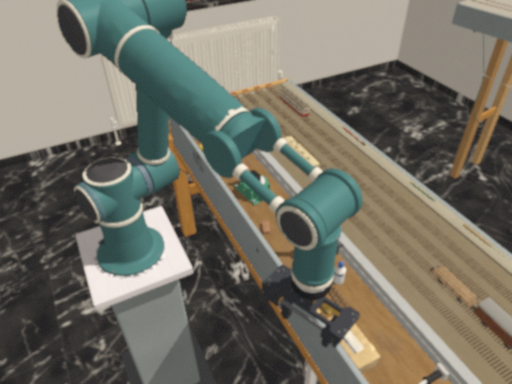

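Top view: gear case near (333,282) in the 1.5x picture, with the red pin at (302,282) and the gear at (366,275). Tin is at (428,262), rubber at (428,308), glue bottle at (573,260) and pliers at (195,272). The dark item with an orange top at (510,277) is either the mallet or the oil bottle, so I'll crop to tell which.

```bash
python3 - <<'E'
from h import *
im=cv2.imread("pics/t0.png")
a=cv2.resize(im[155:230,190:390],(800,300),interpolation=cv2.INTER_CUBIC)
b=cv2.resize(im[155:230,0:200],(800,300),interpolation=cv2.INTER_CUBIC)
cv2.imwrite("pics/t0c.png",np.vstack([a,b]))
P=cloud("t0")
for n,uv in dict(cap=(222,184),pin=(201,188),mal=(345,179),malh=(339,187),glue=(386,173),tin=(285,175),redtray=(38,187),rail_front=(250,222),rail_back=(250,150),trayfloor=(50,200),top=(300,200)).items(): print(n,P[uv[1],uv[0]].round(3))
E
```

```text
cap [0.481 0.068 0.09 ]
pin [0.471 0.129 0.081]
mal [ 0.488 -0.272  0.118]
malh [ 0.476 -0.269  0.056]
glue [ 0.512 -0.403  0.078]
tin [ 0.52  -0.115  0.021]
redtray [0.48  0.622 0.064]
rail_front [ 0.377 -0.009  0.044]
rail_back [ 0.585 -0.011  0.069]
trayfloor [0.444 0.594 0.042]
top [ 0.446 -0.161  0.002]
```

View pics/t0c.png

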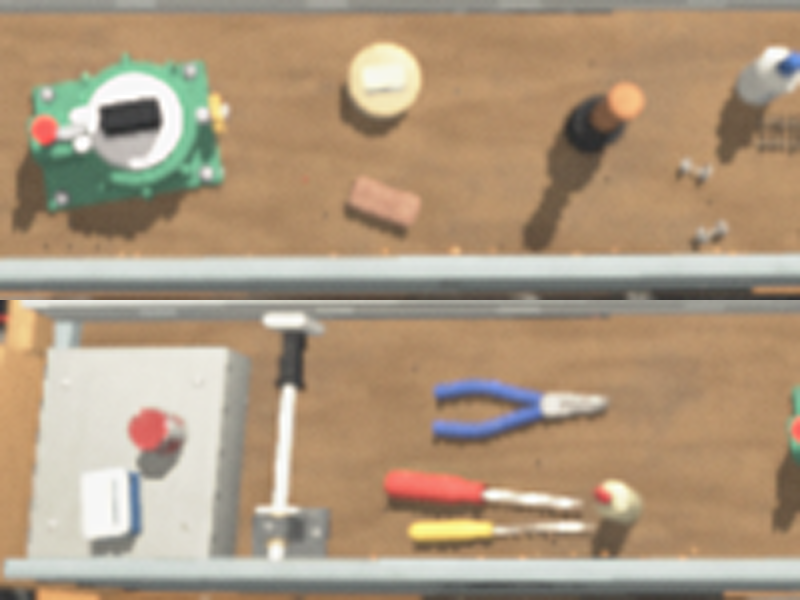

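The crop shows the mallet at (605,115), with a black head and wooden knob. The oil bottle is cream with a red spout, next to the screwdrivers. Next I'll fit positions from the depth map.

```bash
cat >> h.py <<'E'
def fits(f, cap=(0.478,0.072), pin=(0.471,0.129), mal=(0.487,-0.271), show=True):
    P=cloud(f); Q=P.reshape(-1,3); im=np.load(f"pics/{f}.npz")["im"].reshape(-1,3).astype(int)
    near=lambda c,r:np.hypot(Q[:,0]-c[0],Q[:,1]-c[1])<r
    out={}
    m=near(cap,.05)&(Q[:,2]>.083)&(Q[:,2]<.097)&(im.max(1)<90)
    if m.sum()>8:
        (c,s,a)=cv2.minAreaRect((Q[m,:2]*1000).astype(np.float32)); out["bar"]=(m.sum(),np.round(c,1),np.round(s,1),round(a,1),Q[m,2].mean().round(4), (Q[m,:2].mean(0)*1000).round(1))
    red=(im[:,2]>150)&(im[:,1]<110)&(im[:,0]<110)
    m=near(pin,.03)&red&(Q[:,2]>.055)
    if m.sum()>3: zt=np.median(Q[m,2]); m&=abs(Q[m.nonzero()[0],2].mean()-Q[:,2])<.006; out["pin"]=(m.sum(),Q[m].mean(0).round(4),zt.round(4))
    m=near(mal,.035)&(Q[:,2]>.11)&(Q[:,2]<.128)
    if m.sum()>3:
        (c,r)=cv2.minEnclosingCircle((Q[m,:2]*1000).astype(np.float32)); out["knob"]=(m.sum(),Q[m].mean(0).round(4),np.round(c,1),round(r,1))
    for k,v in out.items(): print(f,k,*v)
    return out
E
python3 - <<'E'
from h import *
fits("t0")
# look from above the mallet (yaw: closing along y)
for yaw in (0,1.57,-1.57,0.6,-0.6):
    print(yaw, inverse_kinematics([.45,-.27,.30],down(yaw)), inverse_kinematics([.487,-.271,.067],down(yaw)), inverse_kinematics([.478,.072,.06],down(yaw)))
c=cams.capture("wrist"); print(np.array(c["T_tool_cam"]).round(3),c["intrinsics"][0,0])
E
```

```text
t0 bar 79 [481.9  67.5] [15.6 37.4] 8.9 0.0915 [480.9  68. ]
t0 pin 14 [0.4727 0.1293 0.0815] 0.081
t0 knob 65 [ 0.4857 -0.2729  0.1184] [ 486.3 -273.7] 12.6
0 [-5.87885264e-01 -5.57822248e-02  1.84259979e+00 -4.44089210e-16
  1.35477509e+00  9.82911063e-01] [-5.52488273e-01  2.12222354e-01  2.01139620e+00 -4.44089210e-16
  9.17974099e-01  1.01830805e+00] [ 9.79699188e-02  9.16715229e-02  2.16887028e+00 -4.44089210e-16
  8.81050850e-01  1.66876625e+00]
1.57 [-0.58788526 -0.05578222  1.84259979  0.          1.35477509 -0.58708894] [-0.55248827  0.21222235  2.0113962   0.          0.9179741  -0.55169195] [ 9.79699188e-02  9.16715229e-02  2.16887028e+00 -4.44089210e-16
  8.81050850e-01  9.87662455e-02]
-1.57 None None None
0.6 [-5.87885264e-01 -5.57822248e-02  1.84259979e+00 -4.44089210e-16
  1.35477509e+00  3.82911063e-01] [-5.52488273e-01  2.12222354e-01  2.01139620e+00 -8.88178420e-16
  9.17974099e-01  4.18308054e-01] [ 9.79699188e-02  9.16715229e-02  2.16887028e+00 -8.88178420e-16
  8.81050850e-01  1.06876625e+00]
-0.6 [-5.87885264e-01 -5.57822248e-02  1.84259979e+00 -8.88178420e-16
  1.35477509e+00  1.58291106e+00] [-5.52488273e-01  2.12222354e-01  2.01139620e+00 -8.88178420e-16
  9.17974099e-01  1.61830805e+00] [ 9.79699188e-02  9.16715229e-02  2.16887028e+00 -8.88178420e-16
  8.81050850e-01  2.26876625e+00]
[[-0.001 -0.953 -0.302  0.078]
 [ 1.    -0.001  0.    -0.   ]
 [-0.    -0.302  0.953 -0.146]
 [ 0.     0.     0.     1.   ]] 287.193721678092
```

```bash
python3 - <<'E'
from h import *
manip.move_pose([.486,-.273,.23],down(1.57)); 
snap("wrist","w1"); o=fits("w1")
k=o["knob"]; x,y=k[2]/1000; print(x,y)
if abs(x-.486)<.008 and abs(y+.273)<.008:
    manip.move_linear([x,y,.23]); manip.move_linear([x,y,.067],rate=.1)
    manip.set_gripper(.0,40)
s=manip.state(); print(s["clock"],s["gripper_width"],s["grasp_force"],s["contact_force"],s["tool_pos"])
E
```

```text
w1 knob 509 [ 0.4847 -0.2741  0.1177] [ 484.7 -275.2] 12.3
0.48469999999999996 -0.2752
4.8167 0.022062987915233978 40.74637200683355 [-0.03292124 -0.12852811 -1.27152874] [ 0.48472994 -0.27517671  0.06691556]
```

```bash
python3 - <<'E'
from h import *
x,y=.4847,-.2752
manip.move_linear([x,y,.26],rate=.2)
s=manip.state(); print(s["contact_force"],s["gripper_width"])
manip.move_pose([.478,.03,.26],down(1.57))
manip.dwell(.2)
snap("wrist","w2"); fits("w2"); print(manip.state()["clock"])
im=cv2.imread("pics/w2.png"); cv2.imwrite("pics/w2b.png",cv2.resize(im,(800,600)))
E
```

```text
[ 0.74503199 -0.64623398 -3.36664288] 0.022078547083867965
w2 bar 770 [482.8  68.8] [21.2 44.5] 8.6 0.0909 [482.7  69.5]
w2 pin 222 [0.4733 0.1291 0.0801] 0.0802
7.35
```

View pics/w2b.png

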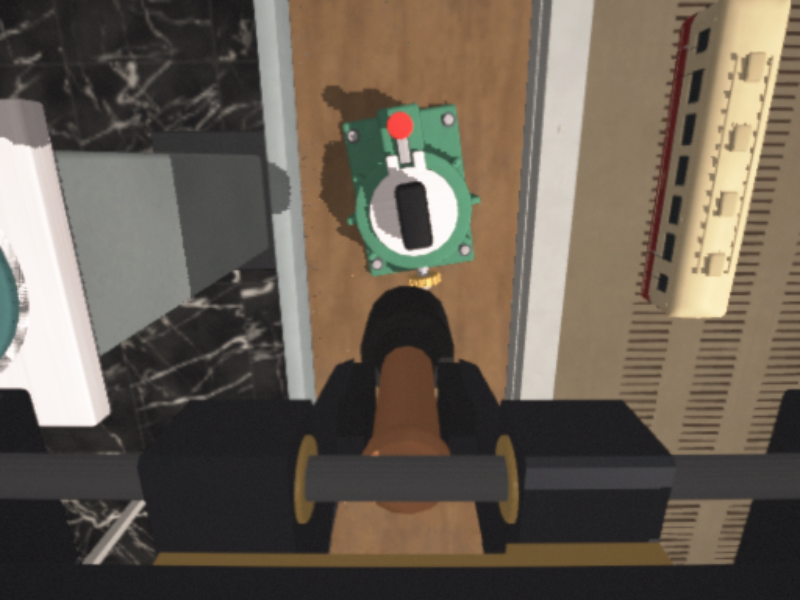

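The wrist view shows the mallet hanging straight in the grip. The pin is at (400,125), and the cap bar at (413,215) lies along the line from cap to pin. Pressing the pin now.

```bash
python3 - <<'E'
from h import *
px,py=.4726,.1325
manip.move_linear([px,py,.26],rate=.2); manip.move_linear([px,py,.152],rate=.15)
f0=manip.state()["contact_force"][2]; z=.152
while z>.127:
    z-=.002; manip.move_linear([px,py,z],rate=.05); s=manip.state(); f=s["contact_force"][2]-f0
    print(round(z,3),s["tool_pos"][2].round(4),f.round(1))
    if f>22: break
manip.move_linear([px,py,.24],rate=.15)
manip.move_pose([.478,.03,.26],down(1.57)); manip.dwell(.1)
snap("wrist","w3"); fits("w3"); s=manip.state(); print(s["clock"],s["gripper_width"])
E
```

```text
0.15 0.1509 0.3
0.148 0.148 1.0
0.146 0.1462 2.8
0.144 0.1444 4.0
0.142 0.1422 5.9
0.14 0.14 5.8
0.138 0.1379 5.7
0.136 0.1358 6.0
0.134 0.1339 5.7
0.132 0.1326 10.0
0.13 0.1325 17.8
0.128 0.1323 25.4
w3 bar 778 [482.6  68.7] [21.  44.4] 9.0 0.0909 [482.6  69.5]
w3 pin 206 [0.4732 0.1292 0.066 ] 0.066
13.4333 0.02218360203440095
```

The pin is fully down at z = 66 mm. Now returning the mallet.

```bash
python3 - <<'E'
from h import *
x,y=.4847,-.2752
manip.move_pose([x,y,.2],down(1.57)); manip.move_linear([x,y,.075],rate=.12); manip.dwell(.2)
f0=manip.state()["contact_force"][2]; z=.072
while z>.0625:
    z-=.001; manip.move_linear([x,y,z],rate=.03); f=manip.state()["contact_force"][2]-f0; print(round(z,4),f.round(1))
    if f>3: break
manip.set_gripper(.03); manip.dwell(.1); manip.set_gripper(.05); manip.move_linear([x,y,.2],rate=.15)
snap("wrist","w4"); fits("w4"); print(manip.state()["clock"])
# go to cap
b=np.array([.4827,.0692]); yaw=np.deg2rad(98.9)
manip.move_pose([*b,.2],down(yaw)); manip.dwell(.1); snap("wrist","w5"); fits("w5",cap=(.483,.069)); s=manip.state(); print(s["clock"],s["joint_pos"].round(2))
a=cv2.resize(cv2.imread("pics/w4.png"),(400,300)); c=cv2.resize(cv2.imread("pics/w5.png"),(400,300)); cv2.imwrite("pics/w45.png",np.hstack([a,c]))
E
```

```text
0.071 0.4
0.07 -0.2
0.069 0.4
0.068 -0.1
0.067 -0.2
0.066 6.2
w4 knob 637 [ 0.4843 -0.2739  0.1176] [ 484.3 -275.1] 12.3
19.55
w5 bar 1018 [482.7  68.5] [20.6 44.9] 9.4 0.0909 [482.8  70.4]
w5 pin 264 [0.473  0.1294 0.0662] 0.0662
21.0 [ 0.09 -0.07  2.04 -0.    1.17 -0.06]
```

View pics/w45.png

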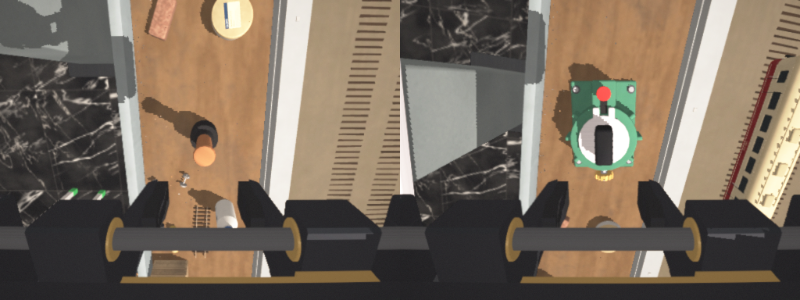

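The left picture shows the mallet standing upright at (204,145). The right one shows the gripper square over the cap bar at (604,145).

```bash
python3 - <<'E'
from h import *
b=np.array([.4827,.0687]); yaw0=np.deg2rad(99.2)
manip.move_linear([*b,.1],rate=.15,rot=down(yaw0)); manip.move_linear([*b,.062],rate=.08); manip.dwell(.1)
s0=manip.state(); manip.set_gripper(0,20); manip.dwell(.1)
s=manip.state(); f0=s0["contact_force"]; m0=s0["moment"]
print(s["clock"],s["gripper_width"],(s["contact_force"]-f0).round(1),(s["moment"]-m0).round(2))
p=b.copy()
for a in range(3,25,3):
    manip.move_linear([*p,.062],rate=.05,rot=down(yaw0+np.deg2rad(a))); s=manip.state()
    f=s["contact_force"]-f0; m=s["moment"]-m0
    print(a,s["clock"],f.round(1),m.round(2),np.rad2deg(s["joint_pos"][5]).round(1))
    if abs(m[2])>.5 or np.hypot(f[0],f[1])>15: break
E
```

```text
23.175 0.021907606863515033 [ 1.3 -1.1  2.6] [-0.06  0.06  0.02]
3 23.425 [0.2 1.2 2. ] [0.01 0.04 0.09] -7.0
6 23.675 [ 0.3 -0.4  3.7] [0.01 0.02 0.08] -9.9
9 23.925 [ 0.8 -0.9  4.3] [-0.01 -0.04  0.06] -12.9
12 24.175 [1.1 0.3 4.6] [ 0.03 -0.01  0.07] -15.9
15 24.425 [ 1.7 -0.1  6.4] [0.04 0.03 0.14] -18.9
18 24.675 [ 1.9 -0.2  6.5] [0.01 0.01 0.12] -21.9
21 24.925 [1.5 0.1 4.9] [-0.02  0.01  0.12] -24.9
24 25.175 [ 0.8 -0.2  6. ] [ 0.03 -0.05  0.11] -27.9
```

```bash
python3 - <<'E'
from h import *
s=manip.state(); print(s["gripper_width"],s["grasp_force"],s["tool_pos"])
snap("wrist","w6"); fits("w6",cap=(.483,.069))
im=cv2.imread("pics/w6.png"); cv2.imwrite("pics/w6b.png",cv2.resize(im[100:340,150:470],(800,600)))
E
```

```text
0.022084415358821958 20.004787906073034 [0.48297702 0.06872509 0.06224171]
w6 bar 4172 [476.8  74.3] [38.8 42.6] 85.2 0.0902 [477.8  75.6]
w6 pin 974 [0.4731 0.1294 0.0661] 0.0661
```

View pics/w6b.png

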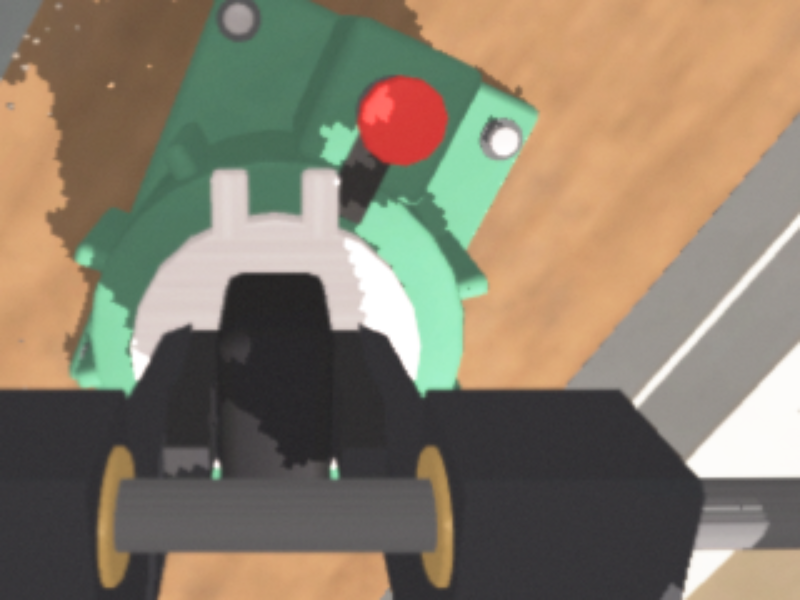

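The cap has turned with the gripper: its ears at (270,195) are clear of the tab at (360,180). That makes this the free direction, so I'll carry on to about 50° and lift.

```bash
python3 - <<'E'
from h import *
p=np.array([.4827,.0687]); yaw0=np.deg2rad(99.2)
f0=manip.state()["contact_force"]
for a in range(27,52,4):
    manip.move_linear([*p,.062],rate=.05,rot=down(yaw0+np.deg2rad(a))); s=manip.state(); f=s["contact_force"]
    print(a,s["clock"],f.round(1),s["moment"].round(2))
    if abs(s["moment"][2])>.8: break
manip.set_gripper(0,35)
ok=True
for z in (.064,.066,.068,.072,.078,.085):
    manip.move_linear([*p,z],rate=.04); s=manip.state(); f=s["contact_force"]; print(z,f.round(1),s["moment"].round(2),s["gripper_width"].round(4))
    if f[2]<-15: ok=False; break
print(ok)
if ok:
    manip.move_linear([*p,.175],rate=.1); manip.dwell(.5); s=manip.state(); print(s["clock"],s["contact_force"].round(1),s["gripper_width"],s["tool_pos"])
    snap("scene","s9"); snap("wrist","w9")
    a=cv2.resize(cv2.imread("pics/s9.png")[140:260,180:340],(400,300)); b=cv2.resize(cv2.imread("pics/w9.png"),(400,300)); cv2.imwrite("pics/f.png",np.hstack([a,b]))
E
```

```text
27 25.475 [0.1 0.3 4.6] [ 0.03 -0.13  0.09]
31 25.725 [0.3 0.3 5.8] [ 0.03 -0.16  0.09]
35 25.975 [-0.5  0.5  5.3] [ 0.07 -0.19  0.1 ]
39 26.225 [-0.3  1.   4.7] [ 0.1  -0.1   0.12]
43 26.475 [-0.3  0.   4.3] [ 0.07 -0.17  0.08]
47 26.725 [-0.4 -0.   5.1] [ 0.08 -0.2   0.11]
51 26.975 [-0.3  0.1  4.6] [ 0.1  -0.19  0.09]Traceback (most recent call last):
  File "<stdin>", line 11, in <module>
AttributeError: 'float' object has no attribute 'round'
```

```bash
python3 - <<'E'
from h import *
p=np.array([.4827,.0687])
ok=True
for z in (.066,.068,.072,.078,.085):
    manip.move_linear([*p,z],rate=.04); s=manip.state(); f=s["contact_force"]; print(z,f.round(1),s["moment"].round(2),s["gripper_width"])
    if f[2]<-15: ok=False; break
if ok:
    manip.move_linear([*p,.175],rate=.1); manip.dwell(.5); s=manip.state(); print(s["clock"],s["contact_force"].round(1),s["gripper_width"],s["tool_pos"])
    snap("scene","s9"); snap("wrist","w9")
    a=cv2.resize(cv2.imread("pics/s9.png")[140:260,180:340],(400,300)); b=cv2.resize(cv2.imread("pics/w9.png"),(400,300)); cv2.imwrite("pics/f.png",np.hstack([a,b]))
E
```

```text
0.066 [-0.7  0.7 -1.8] [ 0.02 -0.18  0.01] 0.02201331915305941
0.068 [-0.2 -0.5 -2.1] [ 0.04 -0.15 -0.01] 0.021727067951032145
0.072 [ 0.5  0.6 -1.9] [ 0.01 -0.09  0.02] 0.021833504194460767
0.078 [-0.  -0.1 -1.2] [ 0.03 -0.11 -0.04] 0.021448575488389816
0.085 [-0.2  0.1 -1.4] [ 0.05 -0.15  0.02] 0.02183638167965364
30.3667 [ 1.3 -0.4 -1.5] 0.021681950634085168 [0.48267871 0.06870109 0.17489639]
```

View pics/f.png

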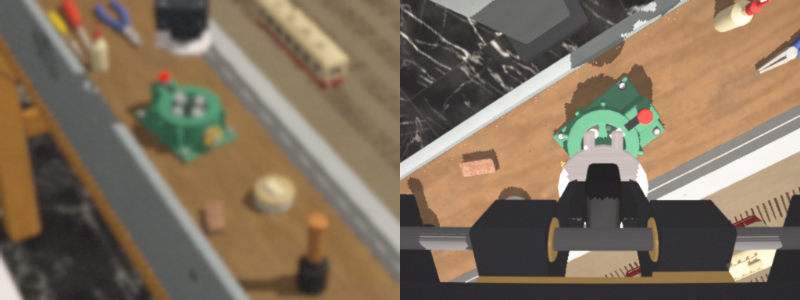

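The cap is held upright about 11 cm above its seat (shown in the gripper at (605,165)). The gear case is open and the mallet stands on its head at (313,265).

```bash
python3 -c "
from h import *
print(order.close_job())"
```

```text
the job is handed in; nothing more can be done
None
```

The job is handed in at about 30 s on the clock: lock pin knocked fully down with the mallet, mallet stood back on its head, and the cap unlocked the first way tried and held still about 11 cm above its seat.

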